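# Find the loose manifold bolt and hold its cap open

## Robot

A 7-joint arm with a two-finger parallel gripper is mounted at the origin on the work surface. World frame = base frame: x ahead of the robot, y to its left, z up, the work surface at z = 0. Lengths are in m, angles in degrees, forces in N, time in s.
With the tool pointing down it reaches from about 0.4 to 0.9 m from the base axis. Payload 5.5 kg.
Tool frame: the origin (TCP) lies at the very end of the fingers, on their centre line; the grasp point (between the pads) lies 19 mm behind it (hold_point_z is the distance from the TCP to the grasp point, in m); z points along the fingers, y is the line along which they close (so a half turn about z gives the same grasp; the last joint's range is limited). The gripper opens to 85 mm and grips with 20 to 120 N. Pads are 22 mm wide; open, the fingers measure 114 mm over their backs; the gripper's body (76 mm by 85 mm) begins 54 mm behind the grasp point. The pads swing forward as they close: fully open they stand 13 mm farther back than shut.
Start: joints at [85.096, 28.699, -24.465, 88.831, 12.651, 65.22, -12.049], TCP at [0.222, -0.611, 0.231] pointing down, gripper open.
Joint ranges: [-164.97, 164.97], [-17.58, 116.51], [-87.97, 89.64], [11.32, 138.91], [-80.73, 260.73], [10.89, 115.49], [-147.41, 147.41]. Speed limits (degrees/s): [147.25, 147.25, 180, 180, 180, 180, 180].

## Interface

Orientations are given as a 3x3 rotation matrix whose columns are the frame's x, y, z axes.
In Python, from cell import observe, snapshot, hand_in, hold_point_z gives the robot as it stands.
- The arm moves only by the shell command python3 -m jog 'ROWS'. ROWS is JSON, a list of rows, each a list of 3 entries, a list of its own where there are three numbers: the turn, a rotation vector about the tool's x, y, z in degrees, then the shift along the tool's x, y, z in cm, then the finger opening in cm, from 0 to 8.54. A call has 1 to 10 rows; each row is the pose to reach, as a shift and turn from the pose commanded when the call began, along the tool's axes at that moment; what a row does not reach only later rows make up. A row lasts 1/8 s, in which the tool goes at most 62.5 mm and 10.7 degrees, less where a joint would pass 70% of its speed; a pose out of reach is approached as far as the arm can. A call with a gripper value outside its range is refused whole. The fingers move at their own pace and stop on an object; the grip force is fixed at half the most. Time passes only in rows, so rows that repeat a pose let the fingers close. It gives the time, the measured TCP pose, the force, the opening and the grip force at its end, in the units of the state.
- observe(): the state, without advancing time (a new reading comes with each control period).
- snapshot(name): name is "scene" or "top"; returns a dict with "frame" (384x512x3 uint8, red, green, blue), "fx", "fy", "cx", "cy" (pixels), "k1" (the pictures are not rectified: a ray, as slopes to the right and down, at radius r is drawn at 1 + k1 r^2 times it, then the intrinsics apply), "R" (3x3) and "t" (3): a world point X has camera coordinates R X + t. Camera axes: x right, y down, z forward; pixel columns grow to the right and rows downward; lengths in m; the calibration is good to about 2 mm. A picture is of the moment at which its call begins. There is no depth.
- hand_in(): hands the job in; it is judged then, once.
The state is a dict: "clock": time; "joints": joint angles; "qvel": joint speeds; "tau": joint torques, N m; "tool_pos": TCP position; "eef_rot": TCP orientation; "ft_force": force on the tool from outside, world axes, zero at the start; "ft_torque": the same for the moment, N m; "finger_gap": finger opening in m; "gripper_force": force on a finger pad.
Only numpy, scipy, OpenCV 4.12 (cv2) and the standard library are available. Lean on these libraries where they do the work, as an engineer would, in place of code of your own. Each camera call takes 0.05 s, during which the arm holds its last target. There are 200 camera calls.

## Task

One of the three capped bolts on the solvent manifold is loose: tap gently on top of each cap with the fingers, working along the row from the robot's left to its right, to feel which bolt sinks well down on its spring. Then take the tongue of that bolt's cap, lift the cap about half open (some 45 degrees or more) and finish while still holding it there, so that a colleague can get a key on the bolt. Leave the other two caps shut and the things on the bench where they are.

Things in the scene. Friction and masses are not known exactly. Their poses are not given: they have to be found in the camera images.
- manifold: fixed aluminium solvent manifold block on the bench, 70 mm deep (its x), 330 mm long (its y), 45 mm high; origin at the centre of its underside. Its x axis points away from the robot at yaw 0, its y axis to the robot's left. Three capped bolts stand in a row along its y axis on its top, about 95 mm apart, all looking alike. Each has a hinged grey cap.
- tap_left (a point): the spot to tap on the cap at the robot's left (the manifold's +y end): centre of its flat top (42 mm in x by 36 mm in y) when shut, 78 mm above the bench; a fixed point. Pressed, a tight bolt gives 2 mm at most, stiffly (20 N); the loose one, any of the three, sinks 8 mm, cap and all, on a soft spring (bottoms at under 4 N), and rises again when let go
- grip_left (a point): grip point on the lifting tongue of the left cap when shut: a flat tongue 14 mm wide (y), 7 mm thick, sticking out level from the top of the cap's robot-side edge (-x) for 48 mm; the point (fixed) is half-way through it, 32 mm out from the cap, in front of the manifold, 74.5 mm above the bench. Pinched across its width from above, it pivots between the fingers as the cap swings, so they may stay pointing down
- hinge_left (a point): point on the hinge axis of the left cap, at the cap's far (+x) edge, the axis parallel to the manifold's y axis; with the cap shut the grip point is 74 mm nearer the robot (-x) and 14.5 mm higher. A fixed point
- tap_middle (a point): the spot to tap on the cap in the middle: centre of its flat top (42 mm in x by 36 mm in y) when shut, 78 mm above the bench; a fixed point. Pressed, a tight bolt gives 2 mm at most, stiffly (20 N); the loose one, any of the three, sinks 8 mm, cap and all, on a soft spring (bottoms at under 4 N), and rises again when let go
- grip_middle (a point): grip point on the lifting tongue of the middle cap when shut: a flat tongue 14 mm wide (y), 7 mm thick, sticking out level from the top of the cap's robot-side edge (-x) for 48 mm; the point (fixed) is half-way through it, 32 mm out from the cap, in front of the manifold, 74.5 mm above the bench. Pinched across its width from above, it pivots between the fingers as the cap swings, so they may stay pointing down
- hinge_middle (a point): point on the hinge axis of the middle cap, at the cap's far (+x) edge, the axis parallel to the manifold's y axis; with the cap shut the grip point is 74 mm nearer the robot (-x) and 14.5 mm higher. A fixed point
- tap_right (a point): the spot to tap on the cap at the robot's right (the manifold's -y end): centre of its flat top (42 mm in x by 36 mm in y) when shut, 78 mm above the bench; a fixed point. Pressed, a tight bolt gives 2 mm at most, stiffly (20 N); the loose one, any of the three, sinks 8 mm, cap and all, on a soft spring (bottoms at under 4 N), and rises again when let go
- grip_right (a point): grip point on the lifting tongue of the right cap when shut: a flat tongue 14 mm wide (y), 7 mm thick, sticking out level from the top of the cap's robot-side edge (-x) for 48 mm; the point (fixed) is half-way through it, 32 mm out from the cap, in front of the manifold, 74.5 mm above the bench. Pinched across its width from above, it pivots between the fingers as the cap swings, so they may stay pointing down
- hinge_right (a point): point on the hinge axis of the right cap, at the cap's far (+x) edge, the axis parallel to the manifold's y axis; with the cap shut the grip point is 74 mm nearer the robot (-x) and 14.5 mm higher. A fixed point
- cap_p (a joint): opening angle of one of the three caps (rad): 0 shut, growing as its tongue is lifted up and over towards +x, 1.4 at most; a light spring (1 to 1.5 N at the grip point) shuts it when let go. The letters p, q, r tell nothing of the place in the row: it changes from run to run
- cap_q (a joint): opening angle of one of the three caps (rad): 0 shut, growing as its tongue is lifted up and over towards +x, 1.4 at most; a light spring (1 to 1.5 N at the grip point) shuts it when let go. The letters p, q, r tell nothing of the place in the row: it changes from run to run
- cap_r (a joint): opening angle of one of the three caps (rad): 0 shut, growing as its tongue is lifted up and over towards +x, 1.4 at most; a light spring (1 to 1.5 N at the grip point) shuts it when let go. The letters p, q, r tell nothing of the place in the row: it changes from run to run
- nut: small round brass nut, 18 mm across and 11 mm high, standing on the manifold between two seats; origin under its centre; a bystander, to be left alone
- vial_a: amber sample vial, 22 mm across, 45 mm high, on the bench behind the manifold; origin under its centre; a bystander, to be left alone
- vial_b: clear sample vial, 22 mm across, 45 mm high, on the bench behind the manifold; origin under its centre; a bystander, to be left alone
- wrench: steel wrench 140 mm long lying on the bench in front of the manifold; a bystander, to be left alone
- beaker: glass beaker, 60 mm across, 70 mm high, on the right; origin under its centre; a bystander, to be left alone
- solvent: amber solvent bottle with a blue cap, 70 mm across, 150 mm high, on the left; origin under its centre; a bystander, to be left alone
- driver: screwdriver 180 mm long lying on the bench behind the manifold; a bystander, to be left alone

How it is judged:
By the outcome, as a careful person would: the job done as asked, in the order asked, and still so for the second after the job is handed in, while the arm keeps its last pose, push and grip.
It also fails if it takes over 53 s, if anything falls off the work surface, if the arm or the gripper's body presses on something with over 40 N, if the wrist force passes 120 N, or if a joint passes its speed limit or range.

## Working session

There is one attempt and no reset: what is moved stays moved. The work goes in short steps, Python scripts to look and compute and a shell command to move; the robot and the scene stay as the last step left them, time stands still between calls to the robot, and variables do not carry over. Pictures are saved under pics/ and viewed, at most 10 in all, crops included, and the job is handed in when it is done.

```bash
mkdir -p pics
cat > h.py <<'E'
import numpy as np, cv2
from cell import observe, snapshot, hand_in, hold_point_z
def ray(s,u,v):
    x,y=(u-s['cx'])/s['fx'],(v-s['cy'])/s['fy']
    a,b=x,y
    for _ in range(20):
        k=1+s['k1']*(a*a+b*b); a,b=x/k,y/k
    R=np.array(s['R']);t=np.array(s['t'])
    return -R.T@t, R.T@np.array([a,b,1.])
def onz(s,u,v,z):
    o,d=ray(s,u,v); return o+d*(z-o[2])/d[2]
def proj(s,X):
    c=np.array(s['R'])@np.array(X)+np.array(s['t']); a,b=c[:2]/c[2]; k=1+s['k1']*(a*a+b*b)
    return np.array([s['fx']*a*k+s['cx'],s['fy']*b*k+s['cy']])
def save(s,n): cv2.imwrite('pics/'+n,s['frame'][:,:,::-1])
E
python3 - <<'E'
from h import *
import pickle
for n in('scene','top'):
    s=snapshot(n);pickle.dump(s,open(n+'.pkl','wb'));save(s,n+'0.png');o,d=ray(s,256,192);print(n,o,d,s['k1'],s['fx'])
o=observe();print(o['clock'],o['tool_pos'],o['eef_rot'],hold_point_z)
E
```

```text
scene [ 1.51619487 -0.22424275  0.74013533] [-0.79935334  0.1936846  -0.56879047] 0.0005257144240112662 452.9848489478809
top [ 0.47191846 -0.01813921  1.14699094] [ 0.10331426  0.03897831 -0.99425553] 0.02775944244667844 348.6828898000121
0.1 [ 0.22187797 -0.61031289  0.23037933] [[ 9.39778083e-01  3.41784815e-01 -5.43415581e-04]
 [ 3.41785243e-01 -9.39776648e-01  1.64304003e-03]
 [ 5.08768586e-05 -1.72982443e-03 -9.99998503e-01]] 0.0187
```

View pics/scene0.png

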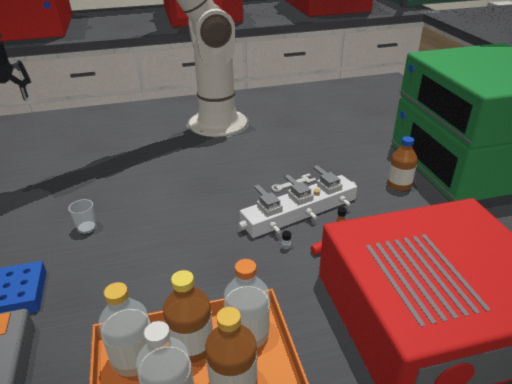

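View pics/top0.png

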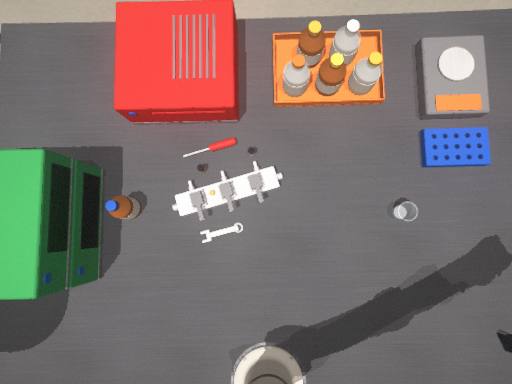

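The scene picture shows the manifold at about (300,203) with three grey caps, and the top picture shows it at about (228,191) with its tongues pointing towards the robot (down). The nut is at (212,193) and the wrench at (222,233). I'll enlarge both crops.

Run:
```python
from h import *
import pickle
t=pickle.load(open('top.pkl','rb'));s=pickle.load(open('scene.pkl','rb'))
c=t['frame'][150:250,165:295,::-1];cv2.imwrite('pics/tc.png',cv2.resize(c,None,fx=6,fy=6,interpolation=cv2.INTER_CUBIC))
c=s['frame'][155:245,230:365,::-1];cv2.imwrite('pics/sc.png',cv2.resize(c,None,fx=5.9,fy=5.9,interpolation=cv2.INTER_CUBIC))
f=t['frame'].astype(int);m=(f.min(2)>195).astype(np.uint8);m[:, :170]=0;m[:,285:]=0;m[:160]=0;m[222:]=0
m=cv2.morphologyEx(m,cv2.MORPH_CLOSE,np.ones((3,3)))
p=np.argwhere(m)[:,::-1].astype(np.float32)
r=cv2.minAreaRect(p);print(r,cv2.boxPoints(r))
for q in cv2.boxPoints(r): print(onz(t,*q,.045))
```

```text
((226.55465698242188, 190.18038940429688), (39.93401336669922, 113.59589385986328), 73.1416015625) [[166.40706 187.5433 ]
 [275.1211  154.59964]
 [286.70227 192.81747]
 [177.98822 225.76114]]
[0.60732684 0.310514   0.045     ]
[ 0.70580685 -0.03865486  0.045     ]
[ 0.58157223 -0.07233982  0.045     ]
[0.48525212 0.27273972 0.045     ]
```

View pics/tc.png

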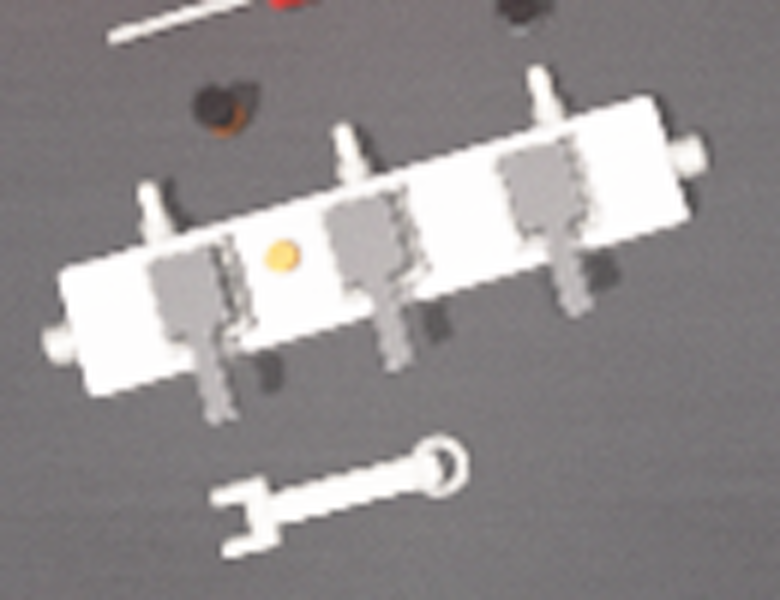

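View pics/sc.png

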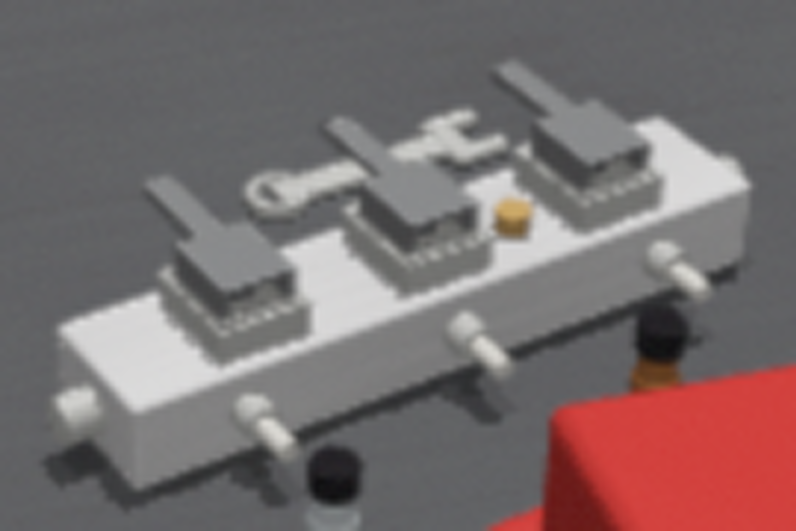

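The top crop shows the block's corners at about (62,270), (650,98), (690,212) and (92,396). The tongue tips are at about (222,418), (398,366) and (578,314). All caps are shut, and the nut sits between the left and middle caps. Next I compute positions from both views.

Run:
```python
from h import *
import pickle
t=pickle.load(open('top.pkl','rb'));s=pickle.load(open('scene.pkl','rb'))
U=lambda x,y:(165+(x+.5)/6-.5,150+(y+.5)/6-.5)
V=lambda x,y:(230+(x+.5)/5.9-.5,155+(y+.5)/5.9-.5)
C=np.array([onz(t,*U(*q),.045) for q in [(62,270),(650,98),(690,212),(92,396)]])
print(C); print('L',np.linalg.norm(C[0]-C[1]),np.linalg.norm(C[3]-C[2]),np.linalg.norm(C[0]-C[3]),np.linalg.norm(C[1]-C[2]))
d=(C[0]-C[1])+(C[3]-C[2]); yaw=np.arctan2(-d[0],d[1]); c=C.mean(0);print('centre',c,'yaw',np.degrees(yaw))
S=[onz(s,*V(*q),.045) for q in [(62,330),(137,412),(748,186),(660,118)]]
S=np.array(S);print('scene corners',S,S.mean(0)); d=S[2]-S[1]+S[3]-S[0];print(np.degrees(np.arctan2(-d[0],d[1])))
ex=np.array([np.cos(yaw),np.sin(yaw),0]);ey=np.array([-ex[1],ex[0],0])
rel=lambda P:(round((P-c)@ex*1e3,1),round((P-c)@ey*1e3,1))
print('tips top',[rel(onz(t,*U(*q),.078)) for q in [(222,418),(398,368),(578,316)]])
print('far edge mid top',[rel(onz(t,*U(*q),.078)) for q in [(181,255),(361,200),(534,149)]])
print('tips scene',[rel(onz(s,*V(*q),.078)) for q in [(508,66),(340,122),(160,182)]])
# caps scene: corners near(right-lower), etc
print('cap scene',[rel(np.mean([onz(s,*V(*q),.078) for q in Q],0)) for Q in [[(530,124),(598,100),(650,148),(590,166)],[(362,184),(422,162),(474,206),(418,230)],[(176,246),(238,222),(298,268),(232,294)]]])
# grey mask on top
f=t['frame'].astype(int);g=f.mean(2)
m=((g>118)&(g<175)&(np.ptp(f,axis=2)<20)).astype(np.uint8)
n,l,st,ce=cv2.connectedComponentsWithStats(m,connectivity=4)
for i in range(1,n):
    if st[i,4]>60 and 180<ce[i][0]<280 and 160<ce[i][1]<225: print(st[i],ce[i],rel(onz(t,*ce[i],.078)))
```

```text
[[ 0.58413797  0.28321201  0.045     ]
 [ 0.66913627 -0.03069449  0.045     ]
 [ 0.607352   -0.0504307   0.045     ]
 [ 0.51709311  0.26688327  0.045     ]]
L 0.325210708207381 0.3299012346176409 0.0690046502416476 0.06485995976866517
centre [0.59442984 0.11724252 0.045     ] yaw 15.517215580765043
scene corners [[ 0.60899196 -0.0469836   0.045     ]
 [ 0.67229999 -0.02921133  0.045     ]
 [ 0.58455428  0.28414323  0.045     ]
 [ 0.51926562  0.26812503  0.045     ]] [0.59627796 0.11901833 0.045     ]
15.76917671182552
tips top [(np.float64(-68.1), np.float64(96.4)), (np.float64(-69.6), np.float64(3.3)), (np.float64(-70.7), np.float64(-92.4))]
far edge mid top [(np.float64(18.6), np.float64(94.2)), (np.float64(19.1), np.float64(-2.4)), (np.float64(18.7), np.float64(-95.5))]
tips scene [(np.float64(-65.8), np.float64(97.6)), (np.float64(-65.3), np.float64(2.7)), (np.float64(-64.9), np.float64(-92.8))]
cap scene [(np.float64(2.2), np.float64(95.2)), (np.float64(2.8), np.float64(-0.1)), (np.float64(1.7), np.float64(-93.7))]
[ 166  108  148  165 8435] [242.88073503 194.15506817] (np.float64(-30.7), np.float64(-46.4))
```

```bash
cat >> h.py <<'E'
YAW=np.radians(15.6);C0=np.array([.5954,.1181,0]);EX=np.array([np.cos(YAW),np.sin(YAW),0]);EY=np.array([-EX[1],EX[0],0])
CAP={'L':95.5,'M':.5,'R':-94}
def M(cap,x,z): return C0+EX*x/1e3+EY*CAP[cap]/1e3+[0,0,z/1e3]
from scipy.spatial.transform import Rotation as Ro
RT=np.c_[EX,-EY,[0,0,-1]]
def go(P):
    o=observe();R=np.array(o['eef_rot']).reshape(3,3)
    print('turn',Ro.from_matrix(R.T@RT).as_rotvec(degrees=True).round(2),'shift cm',(R.T@(P-o['tool_pos'])*100).round(2),'F',np.round(o['ft_force'],1),'t',o['clock'])
E
python3 -c "
from h import *
go(M('L',0,110));go(M('L',0,200))"
```

```text
turn [-0.1   0.    4.39] shift cm [ 60.73 -65.19  12.15] F [-0.1  1.   0.3] t 0.1
turn [-0.1   0.    4.39] shift cm [ 60.73 -65.2    3.15] F [-0.1  1.   0.3] t 0.1
```

```bash
python3 -m jog '[[[0,0,4.4],[30,-32,3],0],[[0,0,4.4],[30,-32,3],0],[[0,0,4.4],[30,-32,3],0],[[0,0,4.4],[30,-32,3],0],[[0,0,4.4],[30,-32,3],0],[[0,0,4.4],[30,-32,3],0],[[0,0,4.4],[60.7,-65.2,3],0],[[0,0,4.4],[60.7,-65.2,3],0],[[0,0,4.4],[60.7,-65.2,3],0],[[0,0,4.4],[60.7,-65.2,3],0]]'; python3 -c "
from h import *
go(M('L',0,95))"
```

```text
clock: 1.35
tool_pos: [0.4667, -0.0349, 0.2036]
eef_rot: [[0.963, 0.268, 0.0], [0.268, -0.963, -0.001], [0.0, 0.001, -1.0]]
ft_force: [0.8, -1.1, 0.6]
finger_gap: 0.0004
gripper_force: 0.0
turn [ 0.04 -0.01 -0.05] shift cm [ 16.49 -20.84  10.85] F [ 0.8 -1.1  0.6] t 1.35
```

```bash
python3 -m jog '[[[0,0,0],[16.5,-20.8,0],0],[[0,0,0],[16.5,-20.8,0],0],[[0,0,0],[16.5,-20.8,0],0],[[0,0,0],[16.5,-20.8,0],0],[[0,0,0],[16.5,-20.8,0],0],[[0,0,0],[16.5,-20.8,5],0],[[0,0,0],[16.5,-20.8,8],0],[[0,0,0],[16.5,-20.8,8],0],[[0,0,0],[16.5,-20.8,8],0],[[0,0,0],[16.5,-20.8,8],0]]'; python3 -c "
from h import *
go(M('L',0,82))"
```

```text
clock: 2.6
tool_pos: [0.5706, 0.2084, 0.1254]
eef_rot: [[0.963, 0.268, 0.003], [0.268, -0.963, 0.001], [0.003, 0.0, -1.0]]
ft_force: [0.5, 0.5, 0.6]
finger_gap: -0.0003
gripper_force: 0.0
turn [ 0.   -0.17 -0.04] shift cm [-0.05 -0.18  4.34] F [0.5 0.5 0.6] t 2.6
```

```bash
python3 -m jog '[[[0,0,0],[0,-0.2,3],0],[[0,0,0],[0,-0.2,4.1],0],[[0,0,0],[0,-0.2,4.1],0],[[0,0,0],[0,-0.2,4.4],0],[[0,0,0],[0,-0.2,4.6],0],[[0,0,0],[0,-0.2,4.7],0],[[0,0,0],[0,-0.2,4.8],0],[[0,0,0],[0,-0.2,4.8],0]]'; python3 -c "
from h import *
go(M('L',0,82))"
```

```text
clock: 3.6
tool_pos: [0.5695, 0.2104, 0.0771]
eef_rot: [[0.963, 0.269, 0.002], [0.269, -0.963, -0.0], [0.001, 0.001, -1.0]]
ft_force: [-2.1, -1.0, 10.1]
finger_gap: 0.0003
gripper_force: 4.7
turn [ 0.04 -0.08 -0.02] shift cm [ 0.02  0.03 -0.49] F [-2.1 -1.  10.1] t 3.6
```

Left is stiff (10 N at about 1 mm). Next is the middle cap.

```bash
python3 -m jog '[[[0,0,0],[0,0,-2.5],0],[[0,0,0],[0,0,-2.5],0],[[0,0,0],[0,5,-2.5],0],[[0,0,0],[0,9.5,-2.5],0],[[0,0,0],[0,9.5,-2.5],0],[[0,0,0],[0,9.5,-2.5],0],[[0,0,0],[0,9.5,-0.5],0],[[0,0,0],[0,9.5,-0.4],0],[[0,0,0],[0,9.5,-0.4],0]]'; python3 -c "
from h import *
go(M('M',0,78))"
```

```text
clock: 4.72
tool_pos: [0.5936, 0.1195, 0.0789]
eef_rot: [[0.963, 0.27, -0.001], [0.27, -0.963, 0.0], [-0.001, -0.001, -1.0]]
ft_force: [0.7, -0.4, 0.2]
finger_gap: 0.0
gripper_force: 0.0
turn [-0.03  0.07  0.08] shift cm [0.13 0.14 0.09] F [ 0.7 -0.4  0.2] t 4.725
```

```bash
python3 -m jog '[[[0,0,0],[0.1,0.1,0.1],0],[[0,0,0],[0.1,0.1,0.2],0],[[0,0,0],[0.1,0.1,0.3],0],[[0,0,0],[0.1,0.1,0.3],0]]'
```

```text
clock: 5.22
tool_pos: [0.5958, 0.1179, 0.0767]
eef_rot: [[0.963, 0.269, 0.0], [0.269, -0.963, 0.0], [0.0, 0.0, -1.0]]
ft_force: [1.2, 0.1, -0.1]
finger_gap: 0.0001
gripper_force: 0.2
```

```bash
python3 -m jog '[[[0,0,0],[0,0,0.1],0],[[0,0,0],[0,0,0.2],0],[[0,0,0],[0,0,0.2],0]]'
```

```text
clock: 5.6
tool_pos: [0.5958, 0.1179, 0.0746]
eef_rot: [[0.963, 0.269, 0.0], [0.269, -0.963, 0.0], [0.0, 0.0, -1.0]]
ft_force: [0.5, 0.8, 0.2]
finger_gap: 0.0002
gripper_force: 0.5
```

```bash
python3 -m jog '[[[0,0,0],[0,0,0.1],0],[[0,0,0],[0,0,0.2],0],[[0,0,0],[0,0,0.2],0]]'
```

```text
clock: 5.98
tool_pos: [0.5958, 0.1179, 0.0726]
eef_rot: [[0.963, 0.269, 0.0], [0.269, -0.963, 0.0], [0.0, 0.0, -1.0]]
ft_force: [0.2, -1.3, 1.9]
finger_gap: -0.0
gripper_force: 0.8
```

The middle cap sinks over 5 mm under about 2 N, so it's the loose one. I'll still tap the right cap, as asked.

```bash
python3 -m jog '[[[0,0,0],[0,0,-2.5],0],[[0,0,0],[0,0,-2.9],0],[[0,0,0],[0,5,-2.9],0],[[0,0,0],[0,9.4,-2.9],0],[[0,0,0],[0,9.4,-2.9],0],[[0,0,0],[0,9.4,-2.9],0],[[0,0,0],[0,9.4,-0.9],0],[[0,0,0],[0,9.4,-0.8],0],[[0,0,0],[0,9.4,-0.8],0]]'; python3 -c "
from h import *
go(M('R',0,77.2))"
```

```text
clock: 7.1
tool_pos: [0.6202, 0.0283, 0.0799]
eef_rot: [[0.963, 0.27, -0.001], [0.27, -0.963, 0.0], [-0.001, -0.001, -1.0]]
ft_force: [0.1, -0.6, -0.3]
finger_gap: -0.0006
gripper_force: 0.0
turn [-0.03  0.07  0.08] shift cm [0.03 0.09 0.27] F [ 0.1 -0.6 -0.3] t 7.1
```

```bash
python3 -m jog '[[[0,0,0],[0,0,0.1],0],[[0,0,0],[0,0,0.2],0],[[0,0,0],[0,0,0.3],0],[[0,0,0],[0,0,0.4],0],[[0,0,0],[0,0,0.4],0]]'
```

```text
clock: 7.72
tool_pos: [0.6211, 0.0274, 0.0775]
eef_rot: [[0.963, 0.269, 0.001], [0.269, -0.963, -0.0], [0.0, 0.001, -1.0]]
ft_force: [-2.5, -1.4, 6.9]
finger_gap: -0.0004
gripper_force: 3.3
```

The right cap is stiff. Now I move up and over to the middle tongue.

```bash
python3 -m jog '[[[0,0,0],[0,0,-5],4],[[0,0,0],[0,0,-6],4],[[0,0,0],[-2.5,-4.7,-6],4],[[0,0,0],[-5.3,-9.45,-6],4],[[0,0,0],[-5.3,-9.45,-6],4],[[0,0,0],[-5.3,-9.45,-6],4],[[0,0,0],[-5.3,-9.45,-6],4],[[0,0,0],[-5.3,-9.45,-6],4]]'
python3 - <<'E'
from h import *
go(M('M',-53,59))
s=snapshot('top');c=s['frame'][130:250,160:300,::-1];cv2.imwrite('pics/t2.png',cv2.resize(c,None,fx=5,fy=5,interpolation=cv2.INTER_CUBIC))
E
```

```text
clock: 8.72
tool_pos: [0.5451, 0.1032, 0.1363]
eef_rot: [[0.964, 0.267, -0.0], [0.267, -0.964, 0.0], [-0.0, -0.0, -1.0]]
ft_force: [-0.4, 0.2, -0.4]
finger_gap: 0.0396
gripper_force: 0.0
turn [-0.    0.   -0.13] shift cm [-0.05 -0.14  7.73] F [-0.4  0.2 -0.4] t 8.725
```

View pics/t2.png

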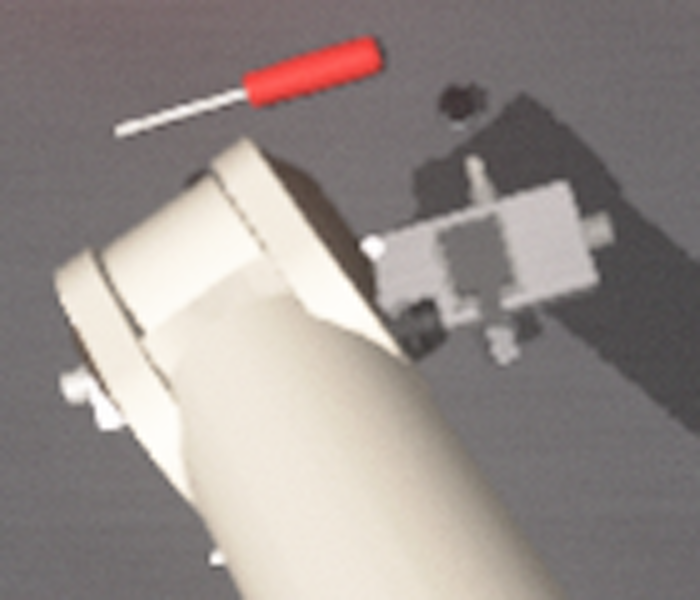

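The arm hides the middle cap in the top view; the right cap is at (480,255) and shut. The finger window (40 mm) is far wider than the tongue, so I descend and close.

```bash
python3 -m jog '[[[0,0,0],[0,-0.2,4],4],[[0,0,0],[0,-0.2,7],4],[[0,0,0],[0,-0.2,7.7],4],[[0,0,0],[0,-0.2,7.7],4],[[0,0,0],[0,-0.2,7.7],0.8],[[0,0,0],[0,-0.2,7.7],0.8],[[0,0,0],[0,-0.2,7.7],0.8],[[0,0,0],[0,-0.2,7.7],0.8],[[0,0,0],[0,-0.2,7.7],0.8],[[0,0,0],[0,-0.2,7.7],0.8]]'
python3 - <<'E'
from h import *
go(M('M',-53,59))
s=snapshot('scene');c=s['frame'][125:245,215:365,::-1];cv2.imwrite('pics/s3.png',cv2.resize(c,None,fx=5,fy=5,interpolation=cv2.INTER_CUBIC))
E
```

```text
clock: 10.02
tool_pos: [0.5451, 0.1055, 0.06]
eef_rot: [[0.963, 0.268, 0.002], [0.268, -0.963, -0.0], [0.002, 0.001, -1.0]]
ft_force: [3.2, -3.9, 0.7]
finger_gap: 0.0123
gripper_force: 58.5
turn [ 0.05 -0.1  -0.06] shift cm [-0.11  0.09  0.1 ] F [ 3.2 -3.9  0.7] t 10.025
```

View pics/s3.png

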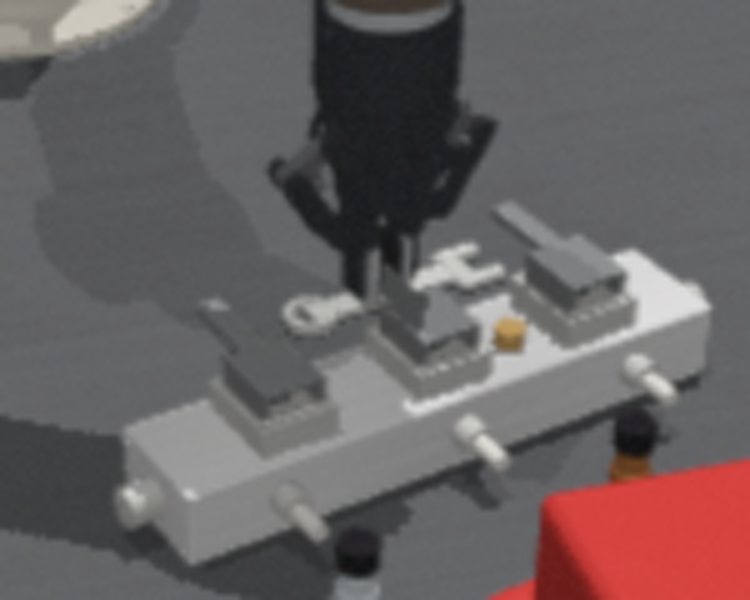

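The fingers hold the middle tongue at about (400,280) in the crop, with a 12 mm gap and 58 N grip. The other caps are shut and the nut is undisturbed. Now I lift along the hinge arc.

```bash
python3 -m jog '[[[0,0,0],[0.16,0,-0.64],0.8],[[0,0,0],[0.37,0,-1.26],0.8],[[0,0,0],[0.63,0,-1.87],0.8],[[0,0,0],[0.94,0,-2.44],0.8],[[0,0,0],[1.31,0,-2.99],0.8],[[0,0,0],[1.31,0,-2.99],0.8]]'
```

```text
clock: 10.82
tool_pos: [0.556, 0.1084, 0.088]
eef_rot: [[0.964, 0.268, -0.002], [0.268, -0.964, -0.001], [-0.002, 0.0, -1.0]]
ft_force: [6.0, -2.4, -10.2]
finger_gap: 0.0124
gripper_force: 58.7
```

```bash
python3 -m jog '[[[0,0,0],[0.5,0,-0.48],0.8],[[0,0,0],[0.95,0,-0.94],0.8],[[0,0,0],[1.45,0,-1.38],0.8],[[0,0,0],[1.98,0,-1.77],0.8],[[0,0,0],[1.98,0,-1.77],0.8],[[0,0,0],[1.98,0,-1.77],0.8]]'
```

```text
clock: 11.58
tool_pos: [0.5751, 0.1139, 0.1065]
eef_rot: [[0.963, 0.268, -0.002], [0.268, -0.963, -0.001], [-0.002, 0.001, -1.0]]
ft_force: [2.2, -4.5, -12.3]
finger_gap: 0.0122
gripper_force: 58.5
```

```bash
python3 -m jog '[[[0,0,0],[0.62,0,-0.28],0.8],[[0,0,0],[1.12,0,-0.5],0.8],[[0,0,0],[1.3,0,-0.54],0.8],[[0,0,0],[1.3,0,-0.54],0.8],[[0,0,0],[1.3,0,-0.54],0.8],[[0,0,0],[1.3,0,-0.54],0.8]]'
python3 - <<'E'
from h import *
o=observe();d=np.array(o['tool_pos'])-[.5451,.1055,.06];x=d@EX*1e3;z=d[2]*1e3
print(x,z,np.degrees(np.arctan2(14.5+z,74-x))-11.1,np.hypot(14.5+z,74-x))
s=snapshot('scene');c=s['frame'][125:245,215:365,::-1];cv2.imwrite('pics/s4.png',cv2.resize(c,None,fx=5,fy=5,interpolation=cv2.INTER_CUBIC))
E
```

```text
clock: 12.32
tool_pos: [0.5844, 0.1166, 0.1113]
eef_rot: [[0.963, 0.268, -0.008], [0.268, -0.963, -0.004], [-0.008, 0.002, -1.0]]
ft_force: [-5.7, -7.1, -7.0]
finger_gap: 0.0118
gripper_force: 58.7
40.86755087293597 51.31939654548914 52.180035228000484 73.6882090077499
```

View pics/s4.png

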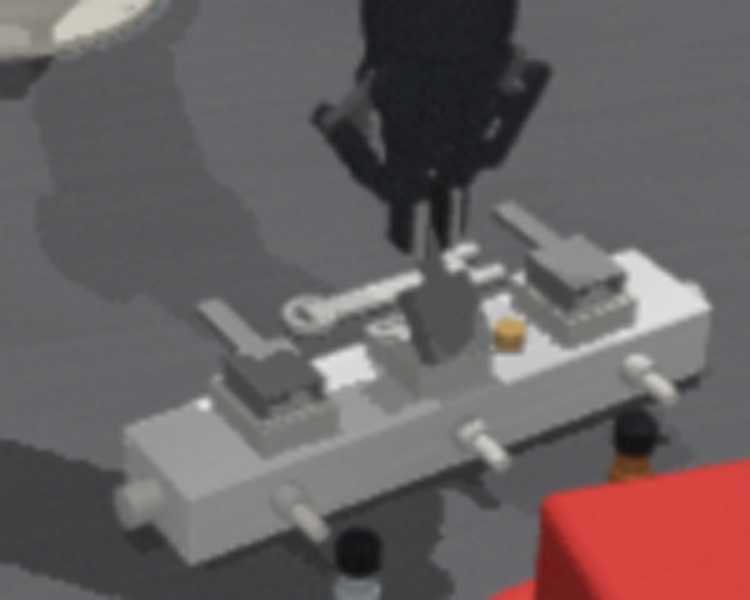

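The middle cap, at (440,310), stands open at about 52° with its tongue still gripped. The left and right caps are shut, and the nut and wrench are where they were. Handing in.

```bash
python3 -c "
from h import *
print(hand_in())"
```

```text
the job is handed in; nothing more can be done
None
```

The middle bolt is the loose one: I tapped left, middle and right in that order, then lifted the middle cap to about 52° and handed in still holding it, with the other two caps shut.

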